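# Sort the bench odds and ends into their holders

## Task

Sort the odds and ends lying at the front of the bench into their holders: the two marker pens into the grey pen tray, one lying lengthwise in each lane, the two small beakers upright into the white caddy, one in each bay, and the roll of tape flat in the round dish. Leave the large beaker standing where it is.

Things in the scene. Friction and masses are not known exactly. Their poses are not given: they have to be found in the camera images.
- pen_a_mid (a point): marker pen lying among the loose things at the front of the worktop, white barrel and red cap, 14 mm wide, 132 mm long, 14 mm high; the point is the pen's centre, half-way up (7 mm above what it lies on); its y axis runs along the pen. Either pen may go in either lane, either way round. A pen farther back at the right edge is scenery.
- pen_b_mid (a point): marker pen lying among the loose things at the front of the worktop, white barrel and blue cap, 14 mm wide, 132 mm long, 14 mm high; the point is the pen's centre, half-way up (7 mm above what it lies on); its y axis runs along the pen. Either pen may go in either lane, either way round. A pen farther back at the right edge is scenery.
- small_beaker_a_mid (a point): small empty glass beaker standing upright, open at the top, 60 mm high, body 52 mm across, rim flared to 58 mm over the top 4 mm; the point is on its axis half-way up (30 mm above its foot); z axis up, yaw does not matter. The two small beakers are alike; either may go in either bay.
- small_beaker_b_mid (a point): small empty glass beaker standing upright, open at the top, 60 mm high, body 52 mm across, rim flared to 58 mm over the top 4 mm; the point is on its axis half-way up (30 mm above its foot); z axis up, yaw does not matter. The two small beakers are alike; either may go in either bay.
- tape_mid (a point): roll of label tape lying flat among the loose things at the front, 60 mm across, 19 mm high, may be taken as a solid disc (the core does not admit fingers); the point is its centre, half-way up (9.5 mm above what it lies on); yaw does not matter. Other tape rolls far at the back of the bench are scenery.
- large_beaker_mid (a point): the large glass beaker, 80 mm high, body 67 mm across, rim 74 mm: a bystander standing loose among the other things, to be left standing where it is (a light brush does not matter); the point is on its axis half-way up (40 mm above its foot).
- pen_tray: grey plastic pen tray, fixed to the worktop, 107 mm (its x) by 156 mm (its y), 8 mm high, floor 3 mm thick; a rib along the middle parts it into two equal lanes along its y axis, each 148 mm long and 47.5 mm wide between walls, their centre lines at x = -25.75 mm and x = +25.75 mm. Origin: centre of its underside.
- beaker_caddy: white plastic caddy, fixed to the worktop, 84 mm (its x) by 164 mm (its y), 16 mm high, floor 3 mm thick; a cross wall parts it into two bays, each 76 mm by 78 mm between walls, their centres at y = -40 mm and y = +40 mm (x = 0). Origin: centre of its underside.
- tape_dish: round steel dish, fixed to the worktop, 92 mm across the rim, 9 mm high, floor 4 mm thick and about 80 mm across inside, wall 3 mm. Origin: centre of its underside.
Things that resemble listed ones, but are neither listed nor needed, are in the scene too. Leave any blue or purple look-alike of the part that bears small_beaker_b_mid alone.

How it is judged:
At the end, for the whole second after the job is handed in: One pen flat in each tray lane (centre within 18 mm across, 12 mm along, 0.25 rad); one small beaker upright on the floor of each caddy bay (within 15 mm each way, tilt under 0.08 rad); tape flat in the dish within 17 mm of its centre; large beaker upright within 25 mm of its start; all at rest (((x of pen_a_mid in the frame of pen_tray between 0.00775 and 0.04375 m and y of pen_a_mid in the frame of pen_tray between -0.012 and 0.012 m and z of pen_a_mid in the frame of pen_tray between 0.006 and 0.0125 m and angle between the y axis of each of pen_a_mid, pen_b_mid and the y axis of pen_tray, either way round below 0.25 rad and x of pen_b_mid in the frame of pen_tray between -0.04375 and -0.00775 m and y of pen_b_mid in the frame of pen_tray between -0.012 and 0.012 m and z of pen_b_mid in the frame of pen_tray between 0.006 and 0.0125 m) or (x of pen_a_mid in the frame of pen_tray between -0.04375 and -0.00775 m and y of pen_a_mid in the frame of pen_tray between -0.012 and 0.012 m and z of pen_a_mid in the frame of pen_tray between 0.006 and 0.0125 m and angle between the y axis of each of pen_a_mid, pen_b_mid and the y axis of pen_tray, either way round below 0.25 rad and x of pen_b_mid in the frame of pen_tray between 0.00775 and 0.04375 m and y of pen_b_mid in the frame of pen_tray between -0.012 and 0.012 m and z of pen_b_mid in the frame of pen_tray between 0.006 and 0.0125 m)) and ((x of small_beaker_a_mid in the frame of beaker_caddy between -0.015 and 0.015 m and y of small_beaker_a_mid in the frame of beaker_caddy between 0.025 and 0.055 m and z of small_beaker_a_mid in the frame of beaker_caddy between 0.029 and 0.037 m and angle between each of small_beaker_a_mid, small_beaker_b_mid's own z axis and vertical below 0.08 rad and x of small_beaker_b_mid in the frame of beaker_caddy between -0.015 and 0.015 m and y of small_beaker_b_mid in the frame of beaker_caddy between -0.055 and -0.025 m and z of small_beaker_b_mid in the frame of beaker_caddy between 0.029 and 0.037 m) or (x of small_beaker_a_mid in the frame of beaker_caddy between -0.015 and 0.015 m and y of small_beaker_a_mid in the frame of beaker_caddy between -0.055 and -0.025 m and z of small_beaker_a_mid in the frame of beaker_caddy between 0.029 and 0.037 m and angle between each of small_beaker_a_mid, small_beaker_b_mid's own z axis and vertical below 0.08 rad and x of small_beaker_b_mid in the frame of beaker_caddy between -0.015 and 0.015 m and y of small_beaker_b_mid in the frame of beaker_caddy between 0.025 and 0.055 m and z of small_beaker_b_mid in the frame of beaker_caddy between 0.029 and 0.037 m)) and horizontal distance between tape_mid and tape_dish below 0.017 m and z of tape_mid in the frame of tape_dish between 0.01 and 0.0165 m and distance of large_beaker_mid from where it was at the start of the episode below 0.025 m and angle between large_beaker_mid's own z axis and vertical below 0.1 rad and linear speed of each of pen_a, pen_b, small_beaker_a, small_beaker_b, tape, large_beaker below 0.02 m/s); the robot touches nothing.
It fails at once if the large beaker is pushed more than 40 mm or tipped over (distance of large_beaker_mid from where it was at the start of the episode above 0.04 m or angle between large_beaker_mid's own z axis and vertical above 0.5 rad).
It also fails if it takes over 120 s, if anything falls off the work surface, if the arm or the gripper's body presses on something with over 40 N, if the wrist force passes 120 N, or if a joint passes its speed limit or range.

## Robot

A 6-joint arm with a two-finger parallel gripper is mounted at the origin on a cart in front of the work surface, level with it; the furniture and walls round the work are solid. World frame = base frame: x ahead of the robot, y to its left, z up, the work surface at z = 0. Lengths are in m, angles in rad, forces in N, time in s.
With the tool pointing down it reaches from about 0.35 to 0.85 m from the base axis. Payload 8.1 kg.
Tool frame: the origin (TCP) lies at the centre of the arm's flange, where the gripper is bolted on; the fingertips stand 186 mm ahead of it and the grasp point (between the pads) lies 167 mm ahead of it; z points along the fingers, y is the line along which they close (so a half turn about z gives the same grasp; the last joint's range is limited). The gripper opens to 93 mm and grips with 3 to 60 N. Pads are 15 mm wide; open, the fingers measure 128 mm over their backs; the gripper's body (75 mm by 188 mm) begins 65 mm behind the grasp point.
Start: joints at [-1.43, 0.13, 1.488, -0, 1.523, -0.085], TCP at [0.134, -0.585, 0.405] pointing down, gripper open.
Joint ranges: [-2.96, 2.96], [-0.89, 2.26], [0.02, 2.5], [-1.34, 4.48], [0, 2.73], [-2.66, 2.66]. Speed limits (rad/s): [2.39, 2.39, 2.79, 3.14, 3.14, 3.14].

## Interface

Orientations are given as a rotation vector (axis times angle).
In Python, from plant import robot gives the robot as it stands.
- The arm moves only by the tool apply_moves, never from a script. Its argument "series" is a list of rows, each a list of 2 entries, a list of its own where there are three numbers: the shift along the tool's x, y, z in mm, then the turn, a rotation vector about the tool's x, y, z in rad. A call has 1 to 12 rows; each row shifts and turns the commanded pose from where the row before left it, along the tool's axes as they then stand; what a row does not reach is not made up. A row lasts 1/12 s, in which the tool goes at most 41.7 mm and 7.16 degrees, less where a joint would pass 70% of its speed; a pose out of reach is approached as far as the arm can. A call is refused whole if a number of a shift passes 41.7 or a number of a turn 0.125, either way. A call with a gripper value outside its range is refused whole. "claw" is the opening, from 0 (shut) to 1 (fully open), set as the call begins (left out, the last holds). The fingers move at their own pace and stop on an object; "newtons" is the grip in N (left out, the last holds). Time passes only in rows, so rows that do not move let the fingers close. It gives the time, the measured TCP pose, the force, the opening and the grip force at its end, in the units of the state.
- robot.read_state(): the state, without advancing time (a new reading comes with each control period).
- robot.read_camera(name): name is "scene" or "top" or "wrist"; returns (picture, depth): 400x640x3 uint8, blue, green, red; 400x640 float32, m along the optical axis (not along the pixel's ray), 0 where there is no reading.
- robot.calibration(name): a dict with "fx", "fy", "cx", "cy" (pixels), "extrinsics" (4x4, takes a point from world to camera coordinates). Camera axes: x right, y down, z forward; pixel columns grow to the right and rows downward; lengths in m; the calibration is good to about 2 mm. A picture is of the moment at which its call begins: read the wrist's pose just before it. calibration takes no time and is no camera call; for the wrist camera it gives the pose at the moment of the call.
- robot.close_job(): hands the job in; it is judged then, once.
The state is a dict: "t": time; "q": joint angles; "dq": joint speeds; "joint_torque": joint torques, N m; "tool_pos": TCP position; "orientation": TCP orientation; "force": force on the tool from outside, world axes, zero at the start; "wrist_torque": the same for the moment, N m; "opening": finger opening in m; "gripper_force": force on a finger pad.
Only numpy, scipy, OpenCV 4.12 (cv2) and the standard library are available. Lean on these libraries where they do the work, as an engineer would, in place of code of your own. Each camera call takes 0.05 s, during which the arm holds its last target. There are 200 camera calls.

## Working session

There is one attempt and no reset: what is moved stays moved. The work goes in short steps, Python scripts to look and compute and a tool call to move; the robot and the scene stay as the last step left them, time stands still between calls to the robot, and variables do not carry over. Pictures are saved under pics/ and viewed, at most 14 in all, crops included, and the job is handed in when it is done.

Besides the shell and the picture viewer there is one more tool, called after "Request:" as a command line: name --argument value ..., lists and objects as JSON in quotes. apply_moves: Moves the arm, as the interface text tells. Its arguments: {"type":"object","properties":{"series":{"type":"array"},"claw":{"type":"number"},"newtons":{"type":"number"}},"required":["series"]}

```bash
ls; mkdir -p pics
python3 - <<'E'
from plant import robot
import cv2,numpy as np
s=robot.read_state();print({k:np.round(v,3).tolist() for k,v in s.items()})
for n in("scene","top"):
    p,d=robot.read_camera(n);cv2.imwrite(f"pics/{n}0.png",p);np.save(f"pics/{n}0.npy",d)
    c=robot.calibration(n);print(n,c["fx"],c["cx"],c["cy"],np.round(c["extrinsics"],3).tolist())
E
```

```text
pics
{'t': 0.0, 'q': [-1.43, 0.131, 1.489, 0.0, 1.523, -0.085], 'dq': [0.0, -0.002, 0.0, -0.002, -0.001, -0.0], 'joint_torque': [-0.003, -55.984, -49.176, 0.076, 0.035, -0.0], 'tool_pos': [0.134, -0.585, 0.404], 'orientation': [-3.12, -0.354, 0.0], 'force': [0.371, 0.205, 0.327], 'wrist_torque': [-0.033, -0.003, 0.03], 'gripper_force': 0.0, 'opening': 0.093}
scene 433.1810701748033 324.8286468608812 187.93078769139146 [[-0.886, -0.463, -0.02, 0.394], [-0.302, 0.61, -0.732, 0.224], [0.351, -0.643, -0.681, 1.138], [0.0, 0.0, 0.0, 1.0]]
top 487.0571909016817 317.4637458484455 192.5228880387651 [[0.033, -0.999, 0.004, -0.054], [-0.978, -0.033, -0.206, 0.486], [0.206, 0.003, -0.979, 1.161], [0.0, 0.0, 0.0, 1.0]]
```

View pics/top0.png

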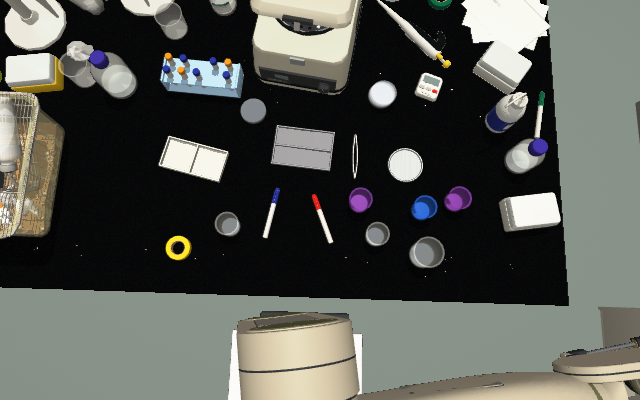

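View pics/scene0.png

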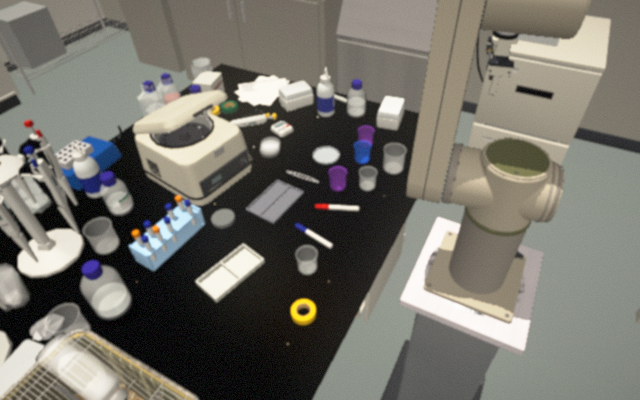

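Top view: blue pen (271,213), red pen (322,219). Small clear beakers are at (227,224) and (377,234), and the large one at (426,252). The tape is the yellow ring (178,247). The tray is at (303,148) and the caddy at (194,159).
Possible mix-ups:
- **Beakers:** purple (360,200) and (458,199) and blue (424,208) are coloured look-alikes, so I leave them.
- **Dish:** (405,165) against (253,110) and (382,94); to be settled by size.
- **Pens:** the green-capped pen (540,115) is scenery.

Next I measure and check one close crop.

```bash
cat > h.py <<'E'
from plant import robot
import cv2,numpy as np
def ray(n,u,v,z,c=None):
    c=c or robot.calibration(n);E=np.array(c["extrinsics"]);R=E[:3,:3];o=-R.T@E[:3,3]
    d=R.T@np.array([(u-c["cx"])/c["fx"],(v-c["cy"])/c["fy"],1.]);return o+d*(z-o[2])/d[2]
def proj(n,p,c=None):
    c=c or robot.calibration(n);E=np.array(c["extrinsics"]);q=E[:3,:3]@np.array(p)+E[:3,3]
    return np.array([c["fx"]*q[0]/q[2]+c["cx"],c["fy"]*q[1]/q[2]+c["cy"]])
E
python3 - <<'E'
from h import *
p=cv2.imread("pics/top0.png");d=np.load("pics/top0.npy")
cv2.imwrite("pics/crop0.png",cv2.resize(p[90:290,140:480],None,fx=2.35,fy=2.35,interpolation=cv2.INTER_CUBIC)[:, :800])
hsv=cv2.cvtColor(p,cv2.COLOR_BGR2HSV)
m=(p.max(2)>45).astype(np.uint8);m[:,:140]=0;m[:,500:]=0;m[:90]=0;m[285:]=0
cs,_=cv2.findContours(m,cv2.RETR_EXTERNAL,cv2.CHAIN_APPROX_NONE)
for k in cs:
    if cv2.contourArea(k)<80: continue
    (u,v),(w,h),a=cv2.minAreaRect(k.astype(np.float32))
    b=cv2.boxPoints(((u,v),(w,h),a))
    W=[ray("top",*q,0.008)[:2] for q in b]
    e=[np.linalg.norm(W[0]-W[1])*1e3,np.linalg.norm(W[1]-W[2])*1e3]
    ax=(W[1]-W[0]) if e[0]>e[1] else (W[2]-W[1])
    print((round(u),round(v)),"ctr",np.round(ray("top",u,v,.008)[:2],4),"size",np.round(e),"long axis deg",round(np.degrees(np.arctan2(ax[1],ax[0])),1))
E
```

```text
(426, 252) ctr [ 0.3545 -0.3167] size [89. 78.] long axis deg -88.1
(178, 248) ctr [0.3428 0.3088] size [62. 64.] long axis deg -131.6
(377, 234) ctr [ 0.3957 -0.1918] size [61. 59.] long axis deg -88.1
(227, 224) ctr [0.4071 0.1894] size [60. 66.] long axis deg -132.4
(424, 208) ctr [ 0.4667 -0.3104] size [71. 61.] long axis deg -43.7
(322, 218) ctr [ 0.4301 -0.0508] size [ 15. 134.] long axis deg -158.5
(360, 200) ctr [ 0.4821 -0.1487] size [59. 65.] long axis deg -179.4
(271, 212) ctr [0.4409 0.0799] size [134.  15.] long axis deg -11.7
(458, 199) ctr [ 0.4913 -0.3988] size [74. 61.] long axis deg -44.0
(405, 164) ctr [ 0.5791 -0.2634] size [89. 89.] long axis deg -88.0
(193, 158) ctr [0.5769 0.29  ] size [ 88. 175.] long axis deg -103.6
(354, 156) ctr [ 0.5976 -0.1312] size [ 13. 120.] long axis deg -179.0
(302, 147) ctr [0.6161 0.0059] size [108. 159.] long axis deg -95.5
(492, 116) ctr [ 0.7211 -0.4961] size [38. 91.] long axis deg 177.5
(252, 110) ctr [0.7143 0.1433] size [67. 71.] long axis deg -176.8
(426, 96) ctr [ 0.7733 -0.322 ] size [68. 32.] long axis deg -88.0
(382, 98) ctr [ 0.7605 -0.2023] size [76. 49.] long axis deg -88.0
(204, 94) ctr [0.7581 0.2765] size [199.  20.] long axis deg -88.0
```

View pics/crop0.png

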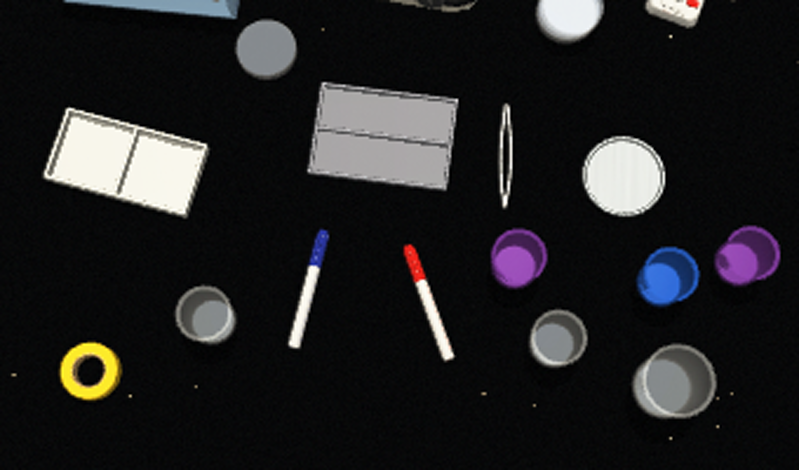

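The crop confirms the choices: two clear small beakers, and the dish is the white-grey disc at (405,164), measured 89 mm across with a rim. (253,110) measures only about 68 mm. Next I refine the holder corners and write a move calculator.

```bash
cat >> h.py <<'E'
def go(x,y,ztip,psi):
    """how far to go: turn first (about tool z), then shift along tool x,y,z in mm"""
    from scipy.spatial.transform import Rotation as R
    s=robot.read_state();M=R.from_rotvec(s["orientation"]).as_matrix();p=np.array(s["tool_pos"])
    cur=np.arctan2(M[1,0],M[0,0]);dz=-(psi-cur)
    T=np.array([[np.cos(psi),np.sin(psi),0],[np.sin(psi),-np.cos(psi),0],[0,0,-1]])
    tgt=np.array([x,y,ztip+.186]);e=(tgt-p)*1e3
    tilt=np.degrees(np.arccos(-M[2,2]))
    print("t",round(s["t"],2),"psi",round(cur,3),"tilt",round(tilt,2),"tip",np.round(p-[0,0,.186],4),"turn z",round(dz,3),"shift(after turn)",np.round(T.T@e,1),"shift(current axes)",np.round(M.T@e,1))
E
python3 - <<'E'
from h import *
p=cv2.imread("pics/top0.png")
m=(p.max(2)>45).astype(np.uint8)
cs,_=cv2.findContours(m,cv2.RETR_EXTERNAL,cv2.CHAIN_APPROX_NONE)
for nm,uv,z in(("caddy",(193,158),.016),("tray",(302,147),.008)):
    k=[k for k in cs if cv2.pointPolygonTest(k,uv,False)>0 and cv2.contourArea(k)<9000][0]
    h=cv2.convexHull(k)
    for e in np.linspace(2,8,13):
        a=cv2.approxPolyDP(h,e,True)
        if len(a)==4:break
    W=np.array([ray("top",*q[0],z)[:2] for q in a.astype(float)])
    S=np.roll(W,-1,0)-W
    print(nm,a[:,0].tolist(),"ctr",np.round(W.mean(0),4),"len",np.round(np.linalg.norm(S,axis=1)*1e3),"az",np.round(np.degrees(np.arctan2(S[:,1],S[:,0])),1))
go(.4026,.1834,.16,0)
E
```

```text
caddy [[169, 135], [227, 151], [219, 182], [159, 166]] ctr [0.5745 0.2872] len [160.  85. 162.  87.] az [-103.9  170.1   76.8  -11.8]
tray [[276, 125], [334, 132], [329, 170], [271, 163]] ctr [0.6165 0.0058] len [155. 105. 152. 105.] az [-95.2 174.4  84.9  -4.2]
t 0.1 psi 0.226 tilt 0.09 tip [ 0.1343 -0.5846  0.2178] turn z 0.226 shift(after turn) [ 268.3 -768.    57.8] shift(current axes) [ 433.4 -688.3   59. ]
```

```bash
python3 -c "
from h import *
go(.3916,-.1879,.13,.873)"
```

```text
t 0.1 psi 0.226 tilt 0.09 tip [ 0.1343 -0.5846  0.2178] turn z -0.647 shift(after turn) [469.2 -57.7  87.8] shift(current axes) [ 339.5 -328.8   88.4]
```

Request:
apply_moves --series '[[[0, 0, 0], [0, 0, -0.108]], [[0, 0, 0], [0, 0, -0.108]], [[0, 0, 0], [0, 0, -0.108]], [[0, 0, 0], [0, 0, -0.108]], [[0, 0, 0], [0, 0, -0.108]], [[0, 0, 0], [0, 0, -0.108]]]' --claw 1 --newtons 10

```text
t: 0.6
tool_pos: [0.1343, -0.5846, 0.4041]
orientation: [-2.842, -1.336, -0.0]
force: [0.2, -0.2, -0.0]
opening: 0.0928
gripper_force: 0.0
```

Request:
apply_moves --series '[[[39, -4.8, 5], [0, 0, 0]], [[39, -4.8, 5], [0, 0, 0]], [[39, -4.8, 5], [0, 0, 0]], [[39, -4.8, 5], [0, 0, 0]], [[39, -4.8, 5], [0, 0, 0]], [[39, -4.8, 5], [0, 0, 0]], [[39, -4.8, 5], [0, 0, 0]], [[39, -4.8, 5], [0, 0, 0]], [[39, -4.8, 5], [0, 0, 0]], [[39, -4.8, 5], [0, 0, 0]], [[39, -4.8, 5], [0, 0, 0]], [[39, -4.8, 5], [0, 0, 0]]]'

```text
t: 1.6
tool_pos: [0.391, -0.187, 0.3444]
orientation: [2.847, 1.329, 0.0]
force: [1.2, -0.6, -1.0]
opening: 0.0931
gripper_force: 0.0
```

Run:
```python
from h import *
go(.3916,-.1879,.016,.873)
p,d=robot.read_camera("wrist");cv2.imwrite("pics/w1.png",p)
c=robot.calibration("wrist");s=robot.read_state();x,y,z=s["tool_pos"]
print(c["fx"],np.round(c["extrinsics"],3).tolist(),"rim expected",proj("wrist",(.3916,-.1879,.06)),"foot",proj("wrist",(.3916,-.1879,0)))
```

```text
t 1.6 psi 0.874 tilt 0.0 tip [ 0.391  -0.187   0.1584] turn z 0.001 shift(after turn) [ -0.3   1.  142.4] shift(current axes) [ -0.3   1.  142.4]
327.8187080242469 [[0.77, -0.639, -0.002, -0.417], [-0.611, -0.737, 0.288, 0.091], [-0.186, -0.22, -0.958, 0.368], [0.0, 0.0, 0.0, 1.0]] rim expected [325.74908382 207.691052  ] foot [325.12190713 189.42788176]
```

View pics/w1.png

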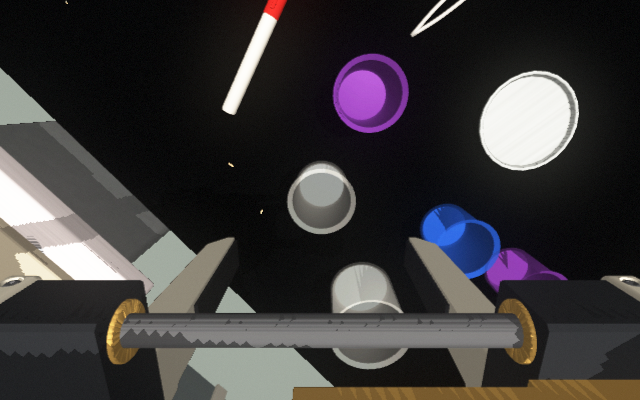

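The wrist view shows the clear beaker's rim centred at about (321,200), midway between the fingers. The purple one is at (370,92), the blue at (460,242), and the large beaker at (367,320) under the gripper's rear side.

Run:
```python
from h import *
print(ray("wrist",321.5,199.5,.06),ray("wrist",321.5,188,0), "large rim",ray("wrist",370,334,.08))
print("dish wrist",ray("wrist",529,121,.009),"top dish",ray("top",405,164.5,.009))
d=np.load("pics/top0.npy");print(d[230:238,377])
p=cv2.imread("pics/top0.png")
# top rims: hough-free check: project rim circles
for q in((.3916,-.1879),):
  print(proj("top",(*q,.06)),proj("top",(*q,0)))
```

```text
[ 0.3934632  -0.17999107  0.06      ] [ 0.38970526 -0.18436295  0.        ] large rim [ 0.35073972 -0.2991825   0.08      ]
dish wrist [ 0.58252778 -0.25674978  0.009     ] top dish [ 0.57882457 -0.26323289  0.009     ]
[1.241206  1.2427963 1.2390945 1.2402213 1.2367595 1.2357112 1.2383931
 1.238734 ]
[378.01706159 232.5007013 ] [375.06021585 235.45013037]
```

Request:
apply_moves --series '[[[3, -1, 30], [0, 0, 0]], [[0, 0, 30], [0, 0, 0]], [[0, 0, 30], [0, 0, 0]], [[0, 0, 30], [0, 0, 0]], [[0, 0, 22], [0, 0, 0]], [[0, 0, 0], [0, 0, 0]]]'

```text
t: 2.15
tool_pos: [0.3891, -0.1846, 0.1977]
orientation: [-2.84, -1.326, 0.008]
force: [-0.7, -0.1, -1.1]
opening: 0.0931
gripper_force: 0.0
```

Request:
apply_moves --series '[[[0, 0, 0], [0, 0, 0]], [[0, 0, 0], [0, 0, 0]], [[0, 0, 0], [0, 0, 0]], [[0, 0, 0], [0, 0, 0]], [[0, 0, 0], [0, 0, 0]], [[0, 0, 0], [0, 0, 0]], [[0, 0, 0], [0, 0, 0]], [[0, 0, 0], [0, 0, 0]]]' --claw 0 --newtons 10

```text
t: 2.82
tool_pos: [0.3921, -0.1862, 0.2035]
orientation: [2.846, 1.329, 0.001]
force: [-0.7, 0.9, 4.2]
opening: 0.0553
gripper_force: 10.0
```

Request:
apply_moves --series '[[[0, 0, -10], [0, 0, 0]], [[0, 0, -20], [0, 0, 0]], [[0, 0, -30], [0, 0, 0]], [[0, 0, -35], [0, 0, 0]], [[0, 0, -25], [0, 0, 0]]]'

```text
t: 3.23
tool_pos: [0.3917, -0.186, 0.3257]
orientation: [2.845, 1.329, 0.001]
force: [0.6, -1.3, -0.9]
opening: 0.056
gripper_force: 10.0
```

Run:
```python
from h import *
p,d=robot.read_camera("wrist");q,_=robot.read_camera("scene")
cv2.imwrite("pics/w2.png",np.hstack([p[::1,150:500],cv2.resize(q[120:220,300:480],None,fx=2.5,fy=4)[:400,:450]]))
s=robot.read_state();print(s["opening"],s["gripper_force"],s["force"])
go(.5655,.2482,.14,1.344)
```

```text
0.05550748933896426 10.000026959460229 [-0.91785651 -0.45586194 -0.16213193]
t 3.33 psi 0.874 tilt 0.5 tip [ 0.3932 -0.1868  0.1424] turn z -0.47 shift(after turn) [462.6  70.1   2.4] shift(current axes) [ 444.2 -147.1    1.7]
```

View pics/w2.png

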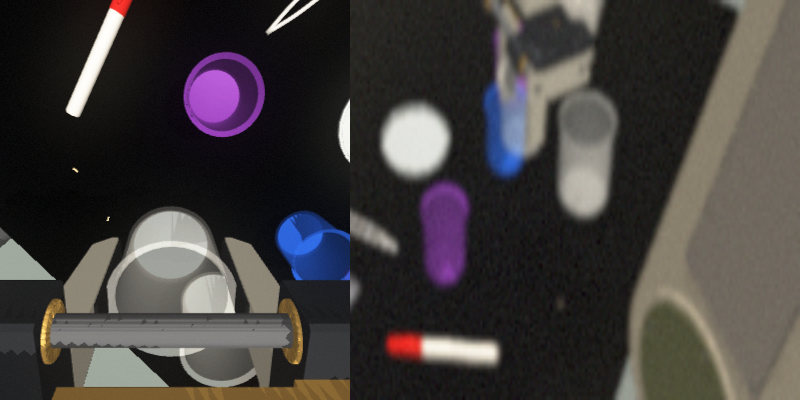

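The beaker is held upright and lifted, with its rim at about (172,298) in the left half between the fingers. On to the caddy.

Request:
apply_moves --series '[[[0, 0, 0], [0, 0, -0.094]], [[0, 0, 0], [0, 0, -0.094]], [[0, 0, 0], [0, 0, -0.094]], [[0, 0, 0], [0, 0, -0.094]], [[0, 0, 0], [0, 0, -0.094]]]'

```text
t: 3.75
tool_pos: [0.3914, -0.1857, 0.3219]
orientation: [-2.453, -1.96, 0.001]
force: [0.1, 0.2, -0.4]
opening: 0.0557
gripper_force: 10.0
```

Request:
apply_moves --series '[[[20, 3, 0], [0, 0, 0]], [[38, 5.8, 0], [0, 0, 0]], [[38, 5.8, 0], [0, 0, 0]], [[38, 5.8, 0], [0, 0, 0]], [[38, 5.8, 0], [0, 0, 0]], [[38, 5.8, 0], [0, 0, 0]], [[38, 5.8, 0], [0, 0, 0]], [[38, 5.8, 0], [0, 0, 0]], [[38, 5.8, 0], [0, 0, 0]], [[38, 5.8, 0], [0, 0, 0]], [[38, 5.8, 0], [0, 0, 0]], [[20, 3, 0], [0, 0, 0]]]'

```text
t: 4.75
tool_pos: [0.5488, 0.2124, 0.3218]
orientation: [-2.456, -1.957, 0.001]
force: [0.7, -0.1, -0.3]
opening: 0.0556
gripper_force: 10.0
```

Run:
```python
from h import *
p,d=robot.read_camera("wrist");q,_=robot.read_camera("top")
cv2.imwrite("pics/w3.png",p);cv2.imwrite("pics/t3.png",q)
go(.5655,.2482,.02,1.344)
```

```text
t 4.85 psi 1.347 tilt 0.09 tip [0.5486 0.2118 0.1356] turn z 0.003 shift(after turn) [ 39.2   8.3 115.6] shift(current axes) [ 39.2   8.6 115.6]
```

View pics/w3.png

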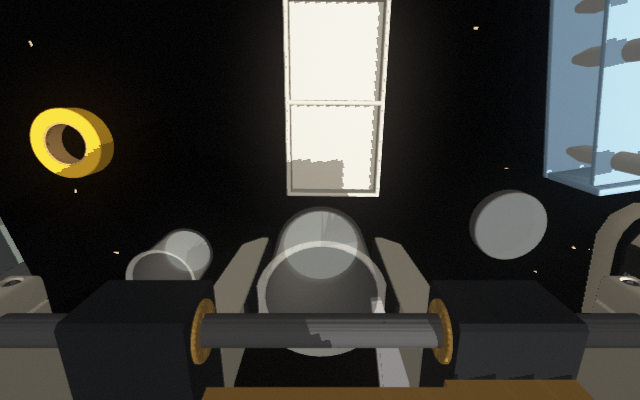

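The wrist view shows the beaker between the pads and the caddy ahead: near wall centre at about (332,192), cross wall centre at (335,102).

Run:
```python
from h import *
a=ray("wrist",332,193,.016);b=ray("wrist",335,102,.016);c=(ray("wrist",284,195,.016)+ray("wrist",379,195,.016))/2
print(a,b,c,np.linalg.norm(a-b),"az",np.degrees(np.arctan2(*(b-a)[1::-1])), "bay near",(a*.5+b*.5),"width",np.linalg.norm(ray("wrist",284,195,.016)-ray("wrist",379,195,.016)))
print("tape",ray("wrist",66,141,.019),"held rim",ray("wrist",321,298,.0446+.1356-.016))
```

```text
[0.55675244 0.21011941 0.016     ] [0.57602319 0.28715858 0.016     ] [0.55589214 0.20837093 0.016     ] 0.07941282679600786 az 75.95608192684445 bay near [0.56638782 0.248639   0.016     ] width 0.08661407176517376
tape [0.34336443 0.30692787 0.019     ] held rim [0.54493439 0.20132412 0.1642    ]
```

Run:
```python
from h import *
for u,v,z in((321,298,.178),(321,243,.118)): 
    r=ray("wrist",u,v,z);d=r[:2]-[.5487,.2121];print(r,"tool x",d@[.225,.974]*1e3,"tool y",d@[.974,-.225]*1e3)
```

```text
[0.54701004 0.21028757 0.178     ] tool x -2.145549412177202 tool y -1.2382264052272944
[0.54660504 0.20929489 0.118     ] tool x -3.203541037586252 tool y -1.409345604945547
```

Request:
apply_moves --series '[[[21, 4.5, 0], [0, 0, 0]], [[21, 4.5, 0], [0, 0, 0]], [[0, 0, 25], [0, 0, 0]], [[0, 0, 30], [0, 0, 0]], [[0, 0, 30], [0, 0, 0]], [[0, 0, 15], [0, 0, 0]], [[0, 0, 8], [0, 0, 0]], [[0, 0, 6], [0, 0, 0]], [[0, 0, 0], [0, 0, 0]], [[0, 0, 0], [0, 0, 0]]]'

```text
t: 5.68
tool_pos: [0.5673, 0.2475, 0.2098]
orientation: [2.459, 1.955, 0.002]
force: [-0.4, 0.9, -1.1]
opening: 0.0555
gripper_force: 10.0
```

```bash
python3 -c "
from h import *
go(.5664,.2486,.0205,1.335)
print(robot.read_state()['force'])"
```

```text
t 5.68 psi 1.343 tilt 0.07 tip [0.5673 0.2475 0.0238] turn z 0.008 shift(after turn) [ 0.8 -1.1  3.3] shift(current axes) [ 0.8 -1.1  3.3]
[-0.35198139  0.91813898 -1.09099019]
```

Request:
apply_moves --series '[[[0, 0, 3], [0, 0, 0]], [[0, 0, 0], [0, 0, 0]]]'

```text
t: 5.85
tool_pos: [0.5674, 0.2478, 0.2069]
orientation: [2.458, 1.955, 0.003]
force: [-0.2, 0.4, -0.9]
opening: 0.0557
gripper_force: 10.0
```

Request:
apply_moves --series '[[[0, 0, 0], [0, 0, 0]], [[0, 0, 0], [0, 0, 0]], [[0, 0, 0], [0, 0, 0]], [[0, 0, 0], [0, 0, 0]], [[0, 0, 0], [0, 0, 0]], [[0, 0, 0], [0, 0, 0]]]' --claw 0.95

```text
t: 6.35
tool_pos: [0.5669, 0.2478, 0.2058]
orientation: [2.459, 1.956, 0.0]
force: [-0.4, -1.3, -0.7]
opening: 0.0872
gripper_force: 0.0
```

Request:
apply_moves --series '[[[0, 0, -10], [0, 0, 0]], [[0, 0, -25], [0, 0, 0]], [[0, 0, -35], [0, 0, 0]], [[0, 0, -35], [0, 0, 0]], [[0, 0, -20], [0, 0, 0]]]'

```text
t: 6.77
tool_pos: [0.5676, 0.248, 0.3362]
orientation: [2.457, 1.955, 0.008]
force: [0.9, -0.6, 1.5]
opening: 0.0879
gripper_force: 0.0
```

```bash
python3 -c "
from h import *
go(.4026,.1834,.016,1.344)
p,d=robot.read_camera('wrist');cv2.imwrite('pics/w4.png',p)
print(proj('wrist',(.5664,.2486,.063)),proj('wrist',(.5664,.2486,.003)))
"
```

```text
t 6.77 psi 1.344 tilt 0.3 tip [0.5676 0.248  0.1502] turn z -0.0 shift(after turn) [-100.  -146.2  134.2] shift(current axes) [-100.4 -146.8  133.2]
[316.71464357 204.62870147] [316.99574563 186.62286586]
```

View pics/w4.png

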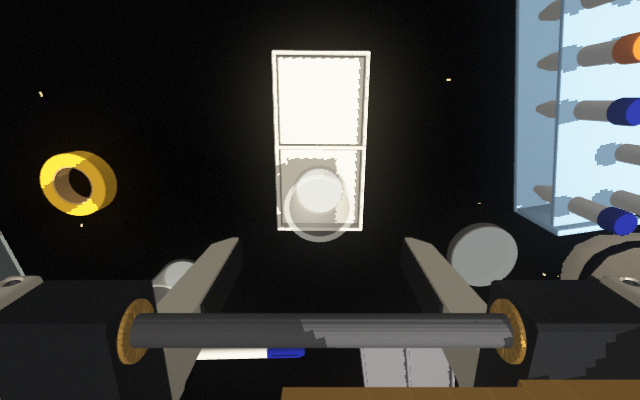

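Beaker 1 stands in the near bay with its foot at (319,190), about centred. Next is the left beaker, at the same yaw.

Request:
apply_moves --series '[[[-20, -29.2, 0], [0, 0, 0]], [[-20, -29.2, 0], [0, 0, 0]], [[-20, -29.2, 0], [0, 0, 0]], [[-20, -29.2, 0], [0, 0, 0]], [[-20, -29.2, 0], [0, 0, 0]], [[0, 0, 0], [0, 0, 0]]]' --claw 1

```text
t: 7.32
tool_pos: [0.3966, 0.1814, 0.3288]
orientation: [-2.457, -1.955, 0.008]
force: [-0.4, 0.2, 0.5]
opening: 0.0931
gripper_force: 0.0
```

Run:
```python
from h import *
go(.4026,.1834,.0165,1.344)
p,d=robot.read_camera('wrist');cv2.imwrite('pics/w5.png',p)
c=proj('wrist',(.4026,.1834,.06));print("expected rim",c)
```

```text
t 7.32 psi 1.344 tilt 0.31 tip [0.3966 0.1814 0.1428] turn z 0.0 shift(after turn) [  3.3   5.4 126.3] shift(current axes) [  3.6   5.9 126.3]
expected rim [326.44636341 202.70283524]
```

View pics/w5.png

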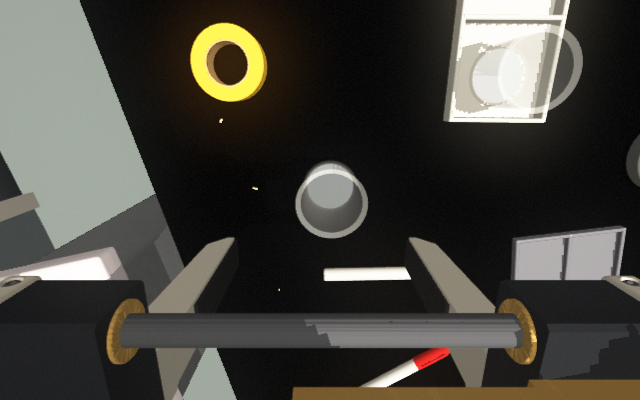

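The beaker's rim is at (332,202), within about 5 mm of the expected spot, and the fingers straddle it.

Request:
apply_moves --series '[[[3, 8, 20], [0, 0, 0]], [[0, 0, 35], [0, 0, 0]], [[0, 0, 35], [0, 0, 0]], [[0, 0, 25], [0, 0, 0]], [[0, 0, 11], [0, 0, 0]], [[0, 0, 0], [0, 0, 0]]]'

```text
t: 7.87
tool_pos: [0.4099, 0.184, 0.2024]
orientation: [-2.457, -1.954, 0.007]
force: [-0.2, -0.2, 0.6]
opening: 0.093
gripper_force: 0.0
```

Request:
apply_moves --series '[[[0, 0, 0], [0, 0, 0]], [[0, 0, 0], [0, 0, 0]], [[0, 0, 0], [0, 0, 0]], [[0, 0, 0], [0, 0, 0]], [[0, 0, 0], [0, 0, 0]], [[0, 0, 0], [0, 0, 0]], [[0, 0, 0], [0, 0, 0]], [[0, 0, 0], [0, 0, 0]]]' --claw 0

```text
t: 8.53
tool_pos: [0.4107, 0.1844, 0.2052]
orientation: [2.459, 1.955, 0.001]
force: [-1.6, 0.7, 3.1]
opening: 0.0555
gripper_force: 9.9
```

Request:
apply_moves --series '[[[0, 0, -10], [0, 0, 0]], [[0, 0, -20], [0, 0, 0]], [[0, 0, -30], [0, 0, 0]], [[0, 0, -35], [0, 0, 0]], [[0, 0, -25], [0, 0, 0]], [[0, 0, 0], [0, 0, 0]]]'

```text
t: 9.03
tool_pos: [0.4124, 0.1848, 0.3317]
orientation: [2.456, 1.953, 0.014]
force: [0.7, 1.5, -0.3]
opening: 0.0558
gripper_force: 9.9
```

Run:
```python
from h import *
go(.5850,.3262,.13,1.335)
```

```text
t 9.03 psi 1.344 tilt 0.57 tip [0.4124 0.1848 0.1457] turn z 0.009 shift(after turn) [177.8 134.8  15.7] shift(current axes) [176.5 136.3  17.7]
```

Request:
apply_moves --series '[[[20, 15, 0], [0, 0, 0]], [[29, 22, 0], [0, 0, 0]], [[29, 22, 0], [0, 0, 0]], [[29, 22, 0], [0, 0, 0]], [[29, 22, 0], [0, 0, 0]], [[29, 22, 0], [0, 0, 0]], [[12, 10, 0], [0, 0, 0]], [[0, 0, 0], [0, 0, 0]], [[0, 0, 0], [0, 0, 0]], [[0, 0, 0], [0, 0, 0]]]'

```text
t: 9.87
tool_pos: [0.5813, 0.3259, 0.3241]
orientation: [-2.459, -1.955, 0.003]
force: [-0.2, 0.7, -1.0]
opening: 0.0548
gripper_force: 9.9
```

Run:
```python
from h import *
go(.5850,.3262,.0215,1.335)
p,d=robot.read_camera('wrist');cv2.imwrite('pics/w6.png',p)
```

```text
t 9.87 psi 1.344 tilt 0.1 tip [0.5813 0.3259 0.1381] turn z 0.009 shift(after turn) [  1.2   3.5 116.6] shift(current axes) [  1.3   3.7 116.6]
```

View pics/w6.png

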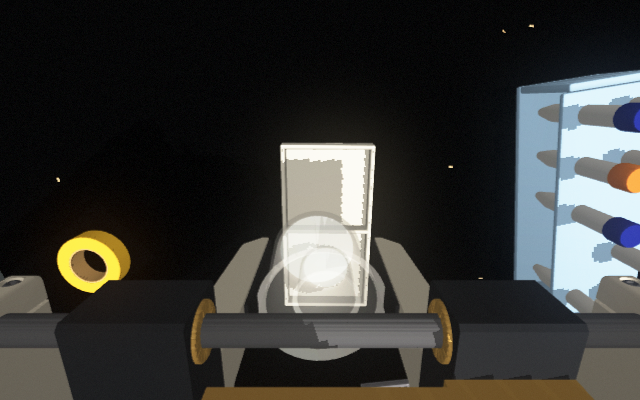

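Held beaker's rim is again at (321,298). The empty far bay spans rows 147 to 230 at about column 328, so I lower now.

Request:
apply_moves --series '[[[3, 4, 0], [0, 0, 0]], [[0, 0, 20], [0, 0, 0]], [[0, 0, 30], [0, 0, 0]], [[0, 0, 30], [0, 0, 0]], [[0, 0, 20], [0, 0, 0]], [[0, 0, 10], [0, 0, 0]], [[0, 0, 5], [0, 0, 0]], [[0, 0, 0], [0, 0, 0]], [[0, 0, 0], [0, 0, 0]], [[0, 0, 0], [0, 0, 0]]]'

```text
t: 10.75
tool_pos: [0.5874, 0.3287, 0.2121]
orientation: [2.458, 1.955, 0.005]
force: [-0.8, -0.7, -0.9]
opening: 0.0551
gripper_force: 10.0
```

Run:
```python
from h import *
go(.5850,.3262,.0215,1.335)
print(robot.read_state()["force"])
```

```text
t 10.75 psi 1.344 tilt 0.2 tip [0.5874 0.3287 0.0261] turn z 0.009 shift(after turn) [-3.  -1.8  4.6] shift(current axes) [-3.  -1.8  4.5]
[-0.77873265 -0.68516633 -0.94002292]
```

Request:
apply_moves --series '[[[0, 0, 4], [0, 0, 0]], [[0, 0, 0], [0, 0, 0]], [[0, 0, 0], [0, 0, 0]]]'

```text
t: 11.0
tool_pos: [0.5871, 0.3287, 0.2071]
orientation: [2.458, 1.955, 0.004]
force: [-0.6, 0.4, 5.0]
opening: 0.0549
gripper_force: 10.0
```

Request:
apply_moves --series '[[[0, 0, 0], [0, 0, 0]], [[0, 0, 0], [0, 0, 0]], [[0, 0, 0], [0, 0, 0]], [[0, 0, 0], [0, 0, 0]], [[0, 0, 0], [0, 0, 0]], [[0, 0, 0], [0, 0, 0]]]' --claw 0.95

```text
t: 11.5
tool_pos: [0.5864, 0.3283, 0.2055]
orientation: [-2.459, -1.955, 0.001]
force: [-0.7, 0.9, 0.8]
opening: 0.0873
gripper_force: 0.0
```

Request:
apply_moves --series '[[[0, 0, -10], [0, 0, 0]], [[0, 0, -25], [0, 0, 0]], [[0, 0, -35], [0, 0, 0]], [[0, 0, -35], [0, 0, 0]], [[0, 0, -20], [0, 0, 0]], [[0, 0, 0], [0, 0, 0]]]'

```text
t: 12.0
tool_pos: [0.5882, 0.3292, 0.3393]
orientation: [2.457, 1.954, 0.017]
force: [0.6, 0.7, 0.7]
opening: 0.0878
gripper_force: 0.0
```

Run:
```python
from h import *
go(.3428,.3073,.13,1.344)
p,d=robot.read_camera('top')
m=cv2.inRange(cv2.cvtColor(p,cv2.COLOR_BGR2HSV),(20,120,120),(35,255,255));m[:, :140]=0;m[:200]=0
M=cv2.moments(m,True);print("tape",ray('top',M['m10']/M['m00'],M['m01']/M['m00'],.019),M['m00'])
```

```text
t 12.0 psi 1.344 tilt 0.65 tip [0.5882 0.3292 0.1533] turn z -0.0 shift(after turn) [ -76.5 -234.2   23.3] shift(current axes) [ -76.7 -234.3   20.7]Traceback (most recent call last):
  File "<stdin>", line 5, in <module>
ZeroDivisionError: float division by zero
```

Request:
apply_moves --series '[[[-11, -33.4, 3], [0, 0, 0]], [[-11, -33.4, 3], [0, 0, 0]], [[-11, -33.4, 3], [0, 0, 0]], [[-11, -33.4, 3], [0, 0, 0]], [[-11, -33.4, 3], [0, 0, 0]], [[-11, -33.4, 3], [0, 0, 0]], [[-11, -33.4, 3], [0, 0, 0]], [[0, 0, 0], [0, 0, 0]], [[0, 0, 0], [0, 0, 0]]]' --claw 1

```text
t: 12.8
tool_pos: [0.3394, 0.3055, 0.3082]
orientation: [-2.457, -1.958, 0.004]
force: [-0.2, 0.3, 1.0]
opening: 0.0929
gripper_force: 0.0
```

Run:
```python
from h import *
go(.3428,.3073,.006,1.344)
p,d=robot.read_camera('wrist')
m=cv2.inRange(cv2.cvtColor(p,cv2.COLOR_BGR2HSV),(20,120,120),(35,255,255))
k=max(cv2.findContours(m,cv2.RETR_EXTERNAL,cv2.CHAIN_APPROX_NONE)[0],key=cv2.contourArea)
(u,v),ax,_=cv2.fitEllipse(k);print(u,v,ax,"tape",ray('wrist',u,v,.014))
```

```text
t 12.8 psi 1.346 tilt 0.14 tip [0.3394 0.3055 0.1222] turn z 0.002 shift(after turn) [  2.5   2.9 116.2] shift(current axes) [  2.8   3.1 116.2]
327.06634521484375 194.0949249267578 (69.57133483886719, 69.85686492919922) tape [0.34520717 0.30679817 0.014     ]
```

Request:
apply_moves --series '[[[2.5, 4, 20], [0, 0, 0]], [[0, 0, 35], [0, 0, 0]], [[0, 0, 30], [0, 0, 0]], [[0, 0, 20], [0, 0, 0]], [[0, 0, 9], [0, 0, 0]], [[0, 0, 0], [0, 0, 0]], [[0, 0, 0], [0, 0, 0]]]'

```text
t: 13.43
tool_pos: [0.3467, 0.3076, 0.1961]
orientation: [2.459, 1.955, -0.0]
force: [0.9, 0.5, -0.5]
opening: 0.0931
gripper_force: 0.0
```

Request:
apply_moves --series '[[[0, 0, 0], [0, 0, 0]], [[0, 0, 0], [0, 0, 0]], [[0, 0, 0], [0, 0, 0]], [[0, 0, 0], [0, 0, 0]], [[0, 0, 0], [0, 0, 0]], [[0, 0, 0], [0, 0, 0]], [[0, 0, 0], [0, 0, 0]]]' --claw 0 --newtons 15

```text
t: 14.02
tool_pos: [0.3459, 0.3076, 0.1962]
orientation: [-2.459, -1.956, -0.001]
force: [-1.3, -0.3, 3.0]
opening: 0.0581
gripper_force: 15.0
```

Request:
apply_moves --series '[[[0, 0, -10], [0, 0, 0]], [[0, 0, -20], [0, 0, 0]], [[0, 0, -30], [0, 0, 0]], [[0, 0, -35], [0, 0, 0]], [[0, 0, -25], [0, 0, 0]], [[0, 0, 0], [0, 0, 0]]]'

```text
t: 14.52
tool_pos: [0.3474, 0.3087, 0.3227]
orientation: [2.458, 1.955, 0.016]
force: [0.2, 0.1, 0.1]
opening: 0.0585
gripper_force: 15.0
```

Run:
```python
from h import *
go(.5805,-.2605,.13,1.344)
```

```text
t 14.52 psi 1.344 tilt 0.57 tip [0.3474 0.3087 0.1367] turn z -0.0 shift(after turn) [-502.2  355.1    6.7] shift(current axes) [-502.2  355.1    5.4]
```

Request:
apply_moves --series '[[[-18, 13, 0], [0, 0, 0]], [[-31, 22, 0], [0, 0, 0]], [[-31, 22, 0], [0, 0, 0]], [[-31, 22, 0], [0, 0, 0]], [[-31, 22, 0], [0, 0, 0]], [[-31, 22, 0], [0, 0, 0]], [[-31, 22, 0], [0, 0, 0]], [[-31, 22, 0], [0, 0, 0]], [[-31, 22, 0], [0, 0, 0]], [[-31, 22, 0], [0, 0, 0]], [[-31, 22, 0], [0, 0, 0]], [[-31, 22, 0], [0, 0, 0]]]'

```text
t: 15.52
tool_pos: [0.5136, -0.1016, 0.3156]
orientation: [-2.459, -1.955, 0.0]
force: [1.2, 1.0, -0.1]
opening: 0.0583
gripper_force: 15.0
```

Request:
apply_moves --series '[[[-31, 22, 0], [0, 0, 0]], [[-31, 22, 0], [0, 0, 0]], [[-31, 22, 0], [0, 0, 0]], [[-31, 22, 0], [0, 0, 0]], [[-10, 8, 0], [0, 0, 0]], [[0, 0, 0], [0, 0, 0]], [[0, 0, 0], [0, 0, 0]], [[0, 0, 0], [0, 0, 0]]]'

```text
t: 16.18
tool_pos: [0.5765, -0.251, 0.3152]
orientation: [-2.457, -1.955, 0.0]
force: [0.3, 1.0, -0.7]
opening: 0.0583
gripper_force: 15.0
```

Run:
```python
from h import *
go(.5805,-.2605,.0145,1.344)
p,d=robot.read_camera('wrist');cv2.imwrite("pics/w7.png",p)
print(proj("wrist",(.579,-.263,.009)))
```

```text
t 16.18 psi 1.344 tilt 0.09 tip [ 0.5765 -0.251   0.1292] turn z 0.0 shift(after turn) [ -8.4   6.  114.7] shift(current axes) [ -8.5   6.2 114.7]
[328.23278141 205.04232049]
```

View pics/w7.png

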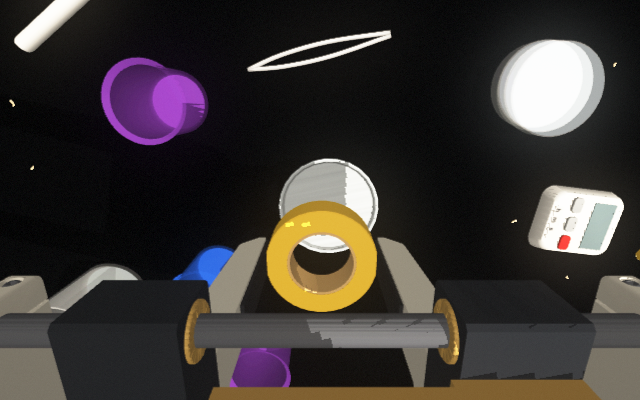

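The tape is held level at (321,256). The dish, centred at (328,205), lands right on its measured position.

Run:
```python
from h import *
r=ray("wrist",321.5,256,.1292+.009);d=r[:2]-[.5765,-.251];print(r,"tool x",d@[.225,.974]*1e3,"tool y",d@[.974,-.225]*1e3)
go(.579,-.263,.0145,1.344)
```

```text
[ 0.57598883 -0.24883302  0.1382    ] tool x 1.995619466419562 tool y -0.9854537378146458
t 16.23 psi 1.345 tilt 0.06 tip [ 0.5766 -0.2506  0.1295] turn z 0.001 shift(after turn) [-11.5   5.1 115. ] shift(current axes) [-11.6   5.2 115. ]
```

Request:
apply_moves --series '[[[-13, 6, 0], [0, 0, 0]], [[0, 0, 30], [0, 0, 0]], [[0, 0, 30], [0, 0, 0]], [[0, 0, 30], [0, 0, 0]], [[0, 0, 15], [0, 0, 0]], [[0, 0, 6], [0, 0, 0]], [[0, 0, 0], [0, 0, 0]], [[0, 0, 0], [0, 0, 0]], [[0, 0, 0], [0, 0, 0]]]'

```text
t: 16.98
tool_pos: [0.5807, -0.2659, 0.2071]
orientation: [2.456, 1.954, 0.002]
force: [-0.4, -0.7, 1.1]
opening: 0.0583
gripper_force: 15.0
```

Run:
```python
from h import *
go(.579,-.263,.0145,1.344);print(robot.read_state()["force"])
```

```text
t 16.98 psi 1.344 tilt 0.19 tip [ 0.5807 -0.2659  0.0211] turn z 0.0 shift(after turn) [ 2.4 -2.3  6.6] shift(current axes) [ 2.4 -2.3  6.5]
[-0.44498098 -0.65221017  1.0626693 ]
```

Request:
apply_moves --series '[[[1, 0, 3], [0, 0, 0]], [[0, 0, 2], [0, 0, 0]], [[0, 0, 0], [0, 0, 0]], [[0, 0, 0], [0, 0, 0]], [[0, 0, 0], [0, 0, 0]]]'

```text
t: 17.4
tool_pos: [0.5803, -0.265, 0.2002]
orientation: [2.458, 1.955, 0.001]
force: [0.7, 0.2, 1.7]
opening: 0.0581
gripper_force: 15.0
```

Request:
apply_moves --series '[[[0, 0, 0], [0, 0, 0]], [[0, 0, 0], [0, 0, 0]], [[0, 0, 0], [0, 0, 0]], [[0, 0, 0], [0, 0, 0]], [[0, 0, 0], [0, 0, 0]], [[0, 0, 0], [0, 0, 0]]]' --claw 0.9

```text
t: 17.9
tool_pos: [0.58, -0.2649, 0.1996]
orientation: [-2.459, -1.955, 0.0]
force: [-0.4, 0.1, -0.3]
opening: 0.0835
gripper_force: 0.0
```

Request:
apply_moves --series '[[[0, 0, -10], [0, 0, 0]], [[0, 0, -25], [0, 0, 0]], [[0, 0, -35], [0, 0, 0]], [[0, 0, -30], [0, 0, 0]], [[0, 0, 0], [0, 0, 0]], [[0, 0, 0], [0, 0, 0]]]'

```text
t: 18.4
tool_pos: [0.5811, -0.2655, 0.3038]
orientation: [2.454, 1.952, 0.004]
force: [0.4, 0.1, -0.5]
opening: 0.0837
gripper_force: 0.0
```

Run:
```python
from h import *
p,d=robot.read_camera('wrist')
m=cv2.inRange(cv2.cvtColor(p,cv2.COLOR_BGR2HSV),(20,120,120),(35,255,255))
k=max(cv2.findContours(m,cv2.RETR_EXTERNAL,cv2.CHAIN_APPROX_NONE)[0],key=cv2.contourArea)
(u,v),ax,_=cv2.fitEllipse(k);print(u,v,ax,"tape",ray('wrist',u,v,.018), ray('wrist',u,v,.023))
go(.4301,-.0508,.13,np.radians(21.5))
```

```text
318.0330505371094 200.5645751953125 (69.93049621582031, 71.70750427246094) tape [ 0.57729109 -0.26479703  0.018     ] [ 0.57767989 -0.26329858  0.023     ]
t 18.45 psi 1.344 tilt 0.15 tip [ 0.5803 -0.265   0.1154] turn z 0.969 shift(after turn) [ -61.3 -254.4  -14.6] shift(current axes) [ 174.9 -194.6  -15.3]
```

Request:
apply_moves --series '[[[0, 0, -3], [0, 0, 0.121]], [[0, 0, -3], [0, 0, 0.121]], [[0, 0, -3], [0, 0, 0.121]], [[0, 0, -3], [0, 0, 0.121]], [[0, 0, -3], [0, 0, 0.121]], [[0, 0, 0], [0, 0, 0.121]], [[0, 0, 0], [0, 0, 0.121]], [[0, 0, 0], [0, 0, 0.121]]]' --claw 0.6

```text
t: 19.12
tool_pos: [0.5794, -0.2646, 0.3126]
orientation: [-3.086, -0.577, 0.004]
force: [-0.4, -0.3, 0.4]
opening: 0.0558
gripper_force: 0.0
```

Request:
apply_moves --series '[[[-8, -32, 0], [0, 0, 0]], [[-8, -32, 0], [0, 0, 0]], [[-8, -32, 0], [0, 0, 0]], [[-8, -32, 0], [0, 0, 0]], [[-8, -32, 0], [0, 0, 0]], [[-8, -32, 0], [0, 0, 0]], [[-8, -32, 0], [0, 0, 0]], [[-5, -30, 0], [0, 0, 0]], [[0, 0, 0], [0, 0, 0]], [[0, 0, 0], [0, 0, 0]]]'

```text
t: 19.95
tool_pos: [0.429, -0.0499, 0.3134]
orientation: [-3.085, -0.59, 0.003]
force: [0.9, -0.2, -0.2]
opening: 0.0557
gripper_force: 0.0
```

```bash
cat >> h.py <<'E'
def pens(n,p,z=.007):
    hsv=cv2.cvtColor(p,cv2.COLOR_BGR2HSV);m=(p.max(2)>60).astype(np.uint8)
    for k in cv2.findContours(m,cv2.RETR_EXTERNAL,cv2.CHAIN_APPROX_NONE)[0]:
        r=cv2.minAreaRect(k);(w,h)=sorted(r[1])
        if h<40 or h<5*w: continue
        b=cv2.boxPoints(r);i=0 if np.linalg.norm(b[0]-b[1])<np.linalg.norm(b[1]-b[2]) else 1
        e1=ray(n,*((b[i]+b[i+1])/2),z);e2=ray(n,*((b[(i+2)%4]+b[(i+3)%4])/2),z)
        d=e2-e1;c=(e1+e2)/2
        print("pen?",np.round(r[0]),"ctr",np.round(c,4),"len",round(np.linalg.norm(d)*1e3),"az",round(np.degrees(np.arctan2(d[1],d[0]))%180,1))
E
python3 - <<'E'
from h import *
go(.4301,-.0508,.004,np.radians(21.5))
p,d=robot.read_camera('wrist');cv2.imwrite("pics/w8.png",p);pens("wrist",p)
E
```

```text
t 19.95 psi 0.378 tilt 0.12 tip [ 0.429  -0.0499  0.1274] turn z 0.003 shift(after turn) [  0.7   1.3 123.4] shift(current axes) [  0.9   1.4 123.4]
pen? [325. 188.] ctr [ 0.4294 -0.0536  0.007 ] len 136 az 21.8
pen? [190. 123.] ctr [0.4401 0.0784 0.007 ] len 137 az 168.2
pen? [490.  54.] ctr [ 0.5849 -0.1344  0.007 ] len 92 az 0.2
```

View pics/w8.png

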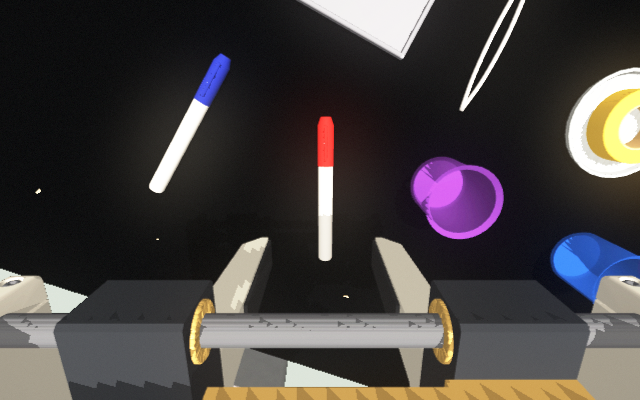

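The red pen is at (325,188), aligned between the fingers; the two views agree within 3 mm.

Request:
apply_moves --series '[[[0, 3, 20], [0, 0, 0]], [[0, 0, 35], [0, 0, 0]], [[0, 0, 35], [0, 0, 0]], [[0, 0, 20], [0, 0, 0]], [[0, 0, 8], [0, 0, 0]], [[0, 0, 0], [0, 0, 0]], [[0, 0, 0], [0, 0, 0]], [[0, 0, 0], [0, 0, 0]]]'

```text
t: 20.67
tool_pos: [0.4323, -0.0544, 0.1984]
orientation: [3.085, 0.586, 0.004]
force: [0.3, 0.2, -0.9]
opening: 0.0558
gripper_force: 0.0
```

Run:
```python
from h import *
go(.4294,-.0525,.004,.378);print(robot.read_state()["force"])
```

```text
t 20.67 psi 0.375 tilt 0.14 tip [ 0.4323 -0.0544  0.0124] turn z -0.003 shift(after turn) [-2.  -2.8  8.4] shift(current axes) [-2.1 -2.8  8.4]
[ 0.3294927   0.2279579  -0.93007906]
```

Request:
apply_moves --series '[[[-1, -1, 4], [0, 0, 0]], [[0, 0, 3], [0, 0, 0]], [[0, 0, 0], [0, 0, 0]], [[0, 0, 0], [0, 0, 0]], [[0, 0, 0], [0, 0, 0]]]'

```text
t: 21.08
tool_pos: [0.43, -0.0532, 0.19]
orientation: [3.086, 0.587, 0.001]
force: [0.4, -0.3, -0.7]
opening: 0.0556
gripper_force: 0.0
```

Request:
apply_moves --series '[[[0, 0, 0], [0, 0, 0]], [[0, 0, 0], [0, 0, 0]], [[0, 0, 0], [0, 0, 0]], [[0, 0, 0], [0, 0, 0]], [[0, 0, 0], [0, 0, 0]], [[0, 0, 0], [0, 0, 0]], [[0, 0, 0], [0, 0, 0]]]' --claw 0 --newtons 12

```text
t: 21.67
tool_pos: [0.4299, -0.0532, 0.1897]
orientation: [-3.086, -0.587, 0.0]
force: [-0.1, -0.0, -0.5]
opening: 0.0135
gripper_force: 0.0
```

Request:
apply_moves --series '[[[0, 0, -10], [0, 0, 0]], [[0, 0, -15], [0, 0, -0.12]], [[0, 0, -20], [0, 0, -0.12]], [[0, 0, -20], [0, 0, -0.12]], [[0, 0, -20], [0, 0, -0.12]], [[0, 0, -15], [0, 0, -0.12]], [[0, 0, 0], [0, 0, -0.12]], [[0, 0, 0], [0, 0, -0.12]], [[0, 0, 0], [0, 0, -0.12]], [[0, 0, 0], [0, 0, -0.12]], [[0, 0, 0], [0, 0, -0.03]], [[0, 0, 0], [0, 0, 0]]]'

```text
t: 22.67
tool_pos: [0.4299, -0.0532, 0.2905]
orientation: [2.312, 2.127, 0.0]
force: [-0.5, -0.1, -0.2]
opening: 0.0137
gripper_force: 12.0
```

Run:
```python
from h import *
go(.643,.0035,.1,1.484)
```

```text
t 22.67 psi 1.487 tilt 0.03 tip [ 0.4299 -0.0532  0.1045] turn z 0.003 shift(after turn) [ 75.  207.4   4.5] shift(current axes) [ 74.3 207.7   4.6]
```

Request:
apply_moves --series '[[[12, 34, 0], [0, 0, 0]], [[12, 34, 0], [0, 0, 0]], [[12, 34, 0], [0, 0, 0]], [[12, 34, 0], [0, 0, 0]], [[12, 34, 0], [0, 0, 0]], [[12, 34, 0], [0, 0, 0]], [[3, 4, 0], [0, 0, 0]], [[0, 0, 0], [0, 0, 0]], [[0, 0, 0], [0, 0, 0]], [[0, 0, 0], [0, 0, 0]]]'

```text
t: 23.5
tool_pos: [0.6426, 0.0035, 0.2901]
orientation: [-2.315, -2.124, 0.001]
force: [0.3, -0.2, 0.1]
opening: 0.0133
gripper_force: 12.0
```

Run:
```python
from h import *
go(.643,.0035,.011,1.484)
p,d=robot.read_camera('wrist');cv2.imwrite("pics/w9.png",p)
for q in((.643,.0035,.008),(.5909,.008,.008),(.617,.0058,.008)):
  c=np.array(q);l=np.array([np.cos(1.484),np.sin(1.484),0]);print(proj("wrist",c+.078*l),proj("wrist",c-.078*l))
```

```text
t 23.5 psi 1.485 tilt 0.03 tip [0.6426 0.0035 0.1041] turn z 0.001 shift(after turn) [ 0.   0.4 93.1] shift(current axes) [ 0.   0.4 93.1]
[323.18728653 104.23033256] [322.64618234 282.40258439]
[255.52970395 104.17433208] [265.28531734 282.34221182]
[289.41400786 104.12947179] [294.01324322 282.32004549]
```

View pics/w9.png

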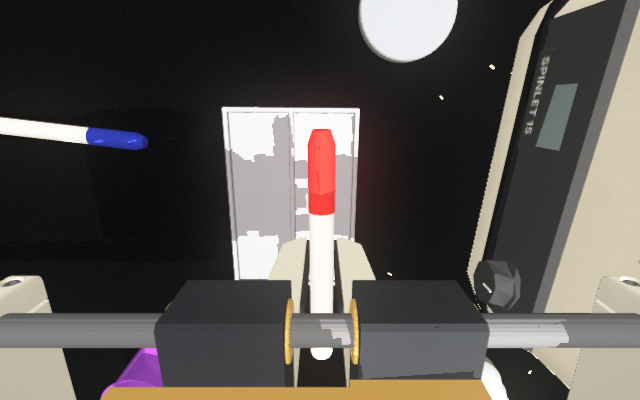

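Wrist view: the red pen is held lengthwise over the far lane. The lane centre is at about column 325 and the tray's far edge at row 108, so roughly 2 mm corrections. The centrifuge is near on the right, so I check clearance.

Run:
```python
from h import *
d=np.load("pics/top0.npy");c=robot.calibration("top");E=np.array(c["extrinsics"])
v,u=np.mgrid[0:400,0:640];P=np.stack([(u-c["cx"])/c["fx"]*d,(v-c["cy"])/c["fy"]*d,d],-1)-E[:3,3]
W=P@E[:3,:3];s=W[(d>0)&(W[...,2]>.06)&(abs(W[...,1])<.15)&(W[...,0]>.6)]
print(s[:,0].min(),np.percentile(s[:,0],[.5,2,5]))
```

```text
0.7463535423263441 [0.75194598 0.76489556 0.77425802]
```

Request:
apply_moves --series '[[[-2, 2, 20], [0, 0, 0]], [[0, 0, 30], [0, 0, 0]], [[0, 0, 25], [0, 0, 0]], [[0, 0, 10], [0, 0, 0]], [[0, 0, 0], [0, 0, 0]], [[0, 0, 0], [0, 0, 0]], [[0, 0, 0], [0, 0, 0]]]'

```text
t: 24.13
tool_pos: [0.646, 0.0015, 0.2072]
orientation: [2.312, 2.123, 0.003]
force: [0.8, 0.2, -0.3]
opening: 0.0134
gripper_force: 12.0
```

Request:
apply_moves --series '[[[0, 0, 5], [0, 0, 0]], [[0, 0, 3], [0, 0, 0]], [[0, 0, 0], [0, 0, 0]], [[0, 0, 0], [0, 0, 0]], [[0, 0, 0], [0, 0, 0]]]'

```text
t: 24.55
tool_pos: [0.6454, 0.0017, 0.1969]
orientation: [2.314, 2.125, 0.0]
force: [-0.7, 0.2, -0.6]
opening: 0.0133
gripper_force: 12.0
```

Run:
```python
from h import *
go(.644,.0015,.0105,1.484);print(robot.read_state()["force"])
```

```text
t 24.55 psi 1.486 tilt 0.01 tip [0.6454 0.0017 0.0109] turn z 0.002 shift(after turn) [-0.3 -1.4  0.4] shift(current axes) [-0.3 -1.4  0.4]
[-0.70183481  0.21989567 -0.63131448]
```

Release with a small opening, lift, then head for the blue pen at (.440, .078), azimuth −11.8°.

Request:
apply_moves --series '[[[0, 0, 0], [0, 0, 0]], [[0, 0, 0], [0, 0, 0]], [[0, 0, 0], [0, 0, 0]], [[0, 0, 0], [0, 0, 0]], [[0, 0, 0], [0, 0, 0]]]' --claw 0.35

```text
t: 24.97
tool_pos: [0.6453, 0.0017, 0.1968]
orientation: [2.314, 2.125, 0.0]
force: [-0.8, 0.5, 0.1]
opening: 0.0323
gripper_force: 0.0
```

Request:
apply_moves --series '[[[0, 0, -10], [0, 0, 0]], [[0, 0, -25], [0, 0, 0]], [[0, 0, -35], [0, 0, 0]], [[0, 0, -35], [0, 0, 0]], [[0, 0, 0], [0, 0, 0]], [[0, 0, 0], [0, 0, 0]]]'

```text
t: 25.47
tool_pos: [0.6467, 0.0016, 0.3065]
orientation: [2.31, 2.121, 0.008]
force: [-0.1, 0.5, -0.0]
opening: 0.0323
gripper_force: 0.0
```

Run:
```python
from h import *
go(.440,.0784,.115,-.206)
p,d=robot.read_camera('wrist');cv2.imwrite("pics/w10.png",p)
```

```text
t 25.47 psi 1.486 tilt 0.42 tip [0.6467 0.0016 0.1205] turn z 1.692 shift(after turn) [-218.   -32.9    5.5] shift(current axes) [  59.  -212.5    3.9]
```

View pics/w10.png

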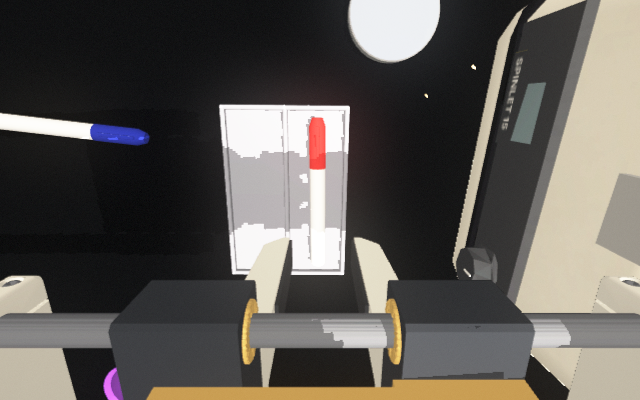

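The red pen lies straight in the far lane, at (318,190). Now to the blue pen.

Request:
apply_moves --series '[[[10, -35, 0], [0, 0, 0]], [[10, -35, 0], [0, 0, 0]], [[10, -35, 0], [0, 0, 0.12]], [[14, -34, 0], [0, 0, 0.12]], [[18, -32, 0], [0, 0, 0.12]], [[20, -28, 0], [0, 0, 0.12]], [[0, 0, 0], [0, 0, 0.12]], [[0, 0, 0], [0, 0, 0.12]], [[0, 0, 0], [0, 0, 0.12]], [[0, 0, 0], [0, 0, 0.12]], [[0, 0, 0], [0, 0, 0.12]], [[0, 0, 0], [0, 0, 0.12]]]' --claw 0.6

```text
t: 26.52
tool_pos: [0.4709, 0.1182, 0.3]
orientation: [-3.111, -0.44, 0.005]
force: [-0.9, 0.6, -0.6]
opening: 0.056
gripper_force: 0.0
```

Run:
```python
from h import *
go(.440,.0784,.115,-.206)
```

```text
t 26.52 psi 0.281 tilt 0.19 tip [0.4709 0.1182 0.114 ] turn z 0.487 shift(after turn) [-22.1  45.3  -1. ] shift(current axes) [-40.7  29.6  -0.8]
```

Request:
apply_moves --series '[[[0, 0, 0], [0, 0, 0.122]], [[0, 0, 0], [0, 0, 0.122]], [[0, 0, 0], [0, 0, 0.122]], [[0, 0, 0], [0, 0, 0.122]], [[-11, 22, 0], [0, 0, 0]], [[-11, 22, 0], [0, 0, 0]], [[0, 0, 0], [0, 0, 0]], [[0, 0, 0], [0, 0, 0]], [[0, 0, 0], [0, 0, 0]]]'

```text
t: 27.27
tool_pos: [0.4412, 0.0796, 0.301]
orientation: [-3.126, 0.316, 0.002]
force: [1.3, -0.7, -0.1]
opening: 0.0553
gripper_force: 0.0
```

Run:
```python
from h import *
go(.440,.0784,.004,-.206)
p,d=robot.read_camera('wrist');cv2.imwrite("pics/w11.png",p);pens("wrist",p)
```

```text
t 27.27 psi -0.202 tilt 0.06 tip [0.4412 0.0796 0.115 ] turn z 0.004 shift(after turn) [ -0.9   1.4 111. ] shift(current axes) [ -0.8   1.4 111. ]
pen? [323. 192.] ctr [0.4393 0.0787 0.007 ] len 137 az 168.6
pen? [380.  18.] ctr [0.5684 0.0093 0.007 ] len 160 az 78.5
```

Aligned. Descending to the blue pen.

Request:
apply_moves --series '[[[-1, 1, 20], [0, 0, 0]], [[0, 0, 35], [0, 0, 0]], [[0, 0, 30], [0, 0, 0]], [[0, 0, 15], [0, 0, 0]], [[0, 0, 7], [0, 0, 0]], [[0, 0, 3], [0, 0, 0]], [[0, 0, 0], [0, 0, 0]], [[0, 0, 0], [0, 0, 0]], [[0, 0, 0], [0, 0, 0]], [[0, 0, 0], [0, 0, 0]]]'

```text
t: 28.15
tool_pos: [0.441, 0.0788, 0.1931]
orientation: [-3.125, 0.315, -0.004]
force: [-1.1, -0.5, 0.2]
opening: 0.0558
gripper_force: 0.0
```

Run:
```python
from h import *
go(.4395,.0786,.004,-.204)
```

```text
t 28.15 psi -0.201 tilt 0.14 tip [0.441  0.0788 0.0071] turn z 0.003 shift(after turn) [-1.4  0.5  3.1] shift(current axes) [-1.4  0.5  3.1]
```

Request:
apply_moves --series '[[[-1, 0, 2.5], [0, 0, 0]], [[0, 0, 0], [0, 0, 0]], [[0, 0, 0], [0, 0, 0]], [[0, 0, 0], [0, 0, 0]]]'

```text
t: 28.48
tool_pos: [0.4392, 0.0789, 0.1893]
orientation: [-3.126, 0.315, -0.0]
force: [0.6, -0.7, -0.3]
opening: 0.0561
gripper_force: 0.0
```

Request:
apply_moves --series '[[[0, 0, 0], [0, 0, 0]], [[0, 0, 0], [0, 0, 0]], [[0, 0, 0], [0, 0, 0]], [[0, 0, 0], [0, 0, 0]], [[0, 0, 0], [0, 0, 0]], [[0, 0, 0], [0, 0, 0]], [[0, 0, 0], [0, 0, 0]], [[0, 0, 0], [0, 0, 0]]]' --claw 0

```text
t: 29.15
tool_pos: [0.4392, 0.0789, 0.1892]
orientation: [-3.126, 0.315, 0.0]
force: [0.6, 0.5, -1.1]
opening: 0.0136
gripper_force: 12.0
```

Request:
apply_moves --series '[[[0, 0, -10], [0, 0, 0]], [[0, 0, -15], [0, 0, -0.12]], [[0, 0, -20], [0, 0, -0.12]], [[0, 0, -20], [0, 0, -0.12]], [[0, 0, -20], [0, 0, -0.12]], [[0, 0, -15], [0, 0, -0.12]], [[0, 0, 0], [0, 0, -0.12]], [[0, 0, 0], [0, 0, -0.12]], [[0, 0, 0], [0, 0, -0.12]], [[0, 0, 0], [0, 0, -0.12]], [[0, 0, 0], [0, 0, -0.12]], [[0, 0, 0], [0, 0, -0.12]]]'

```text
t: 30.15
tool_pos: [0.4392, 0.0789, 0.2901]
orientation: [2.657, 1.675, 0.001]
force: [0.2, -0.8, -0.9]
opening: 0.0137
gripper_force: 12.0
```

Request:
apply_moves --series '[[[0, 0, 0], [0, 0, -0.12]], [[0, 0, 0], [0, 0, -0.12]], [[0, 0, 0], [0, 0, -0.12]], [[0, 0, 0], [0, 0, 0]]]'

```text
t: 30.48
tool_pos: [0.4392, 0.0789, 0.2899]
orientation: [2.315, 2.124, 0.001]
force: [-0.1, 0.0, -0.5]
opening: 0.0131
gripper_force: 12.0
```

Run:
```python
from h import *
go(.590,.006,.1,1.486)
```

```text
t 30.48 psi 1.485 tilt 0.03 tip [0.4392 0.0789 0.1039] turn z -0.001 shift(after turn) [-59.9 156.4   3.9] shift(current axes) [-59.7 156.5   4. ]
```

Request:
apply_moves --series '[[[-12, 31, 0], [0, 0, 0]], [[-12, 31, 0], [0, 0, 0]], [[-12, 31, 0], [0, 0, 0]], [[-12, 31, 0], [0, 0, 0]], [[-12, 31, 0], [0, 0, 0]], [[0, 0, 30], [0, 0, 0]], [[0, 0, 30], [0, 0, 0]], [[0, 0, 15], [0, 0, 0]], [[0, 0, 8], [0, 0, 0]], [[0, 0, 0], [0, 0, 0]], [[0, 0, 0], [0, 0, 0]], [[0, 0, 0], [0, 0, 0]]]'

```text
t: 31.48
tool_pos: [0.5889, 0.005, 0.2083]
orientation: [2.321, 2.115, 0.003]
force: [0.2, -0.5, -0.3]
opening: 0.0138
gripper_force: 12.0
```

Run:
```python
from h import *
go(.590,.006,.0105,1.486);print(robot.read_state()["force"])
```

```text
t 31.48 psi 1.478 tilt 0.16 tip [0.5889 0.005  0.0223] turn z -0.008 shift(after turn) [ 1.1  1.  11.8] shift(current axes) [ 1.1  0.9 11.8]
[ 0.1931506  -0.47514777 -0.34405052]
```

Request:
apply_moves --series '[[[1, 0, 5], [0, 0, 0]], [[0, 0, 5], [0, 0, 0]], [[0, 0, 0], [0, 0, 0]], [[0, 0, 0], [0, 0, 0]], [[0, 0, 0], [0, 0, 0]]]'

```text
t: 31.9
tool_pos: [0.5881, 0.006, 0.1963]
orientation: [-2.321, -2.117, 0.0]
force: [-0.6, 0.2, -0.5]
opening: 0.0133
gripper_force: 12.0
```

Request:
apply_moves --series '[[[0, 0, 0], [0, 0, 0]], [[0, 0, 0], [0, 0, 0]], [[0, 0, 0], [0, 0, 0]], [[0, 0, 0], [0, 0, 0]], [[0, 0, 0], [0, 0, 0]]]' --claw 0.25

```text
t: 32.32
tool_pos: [0.5882, 0.0059, 0.1963]
orientation: [2.321, 2.117, 0.0]
force: [-0.3, 0.6, 1.2]
opening: 0.0233
gripper_force: 0.0
```

Request:
apply_moves --series '[[[0, 0, -10], [0, 0, 0]], [[0, 0, -25], [0, 0, 0]], [[0, 0, -35], [0, 0, 0]], [[0, 0, -35], [0, 0, 0]], [[0, 0, -35], [0, 0, 0]], [[-35, -10, 0], [0, 0, 0]], [[-35, -10, 0], [0, 0, 0]], [[-35, -10, 0], [0, 0, 0]], [[-35, -10, 0], [0, 0, 0]], [[-35, -10, 0], [0, 0, 0]], [[-35, -10, 0], [0, 0, 0]], [[0, 0, 0], [0, 0, 0]]]'

```text
t: 33.32
tool_pos: [0.5071, -0.2026, 0.3373]
orientation: [2.324, 2.11, -0.003]
force: [-0.5, 0.1, -0.0]
opening: 0.0232
gripper_force: 0.0
```

Run:
```python
from h import *
p,d=robot.read_camera('top');cv2.imwrite("pics/t12.png",p)
cv2.imwrite("pics/c12.png",cv2.resize(p[90:290,140:480],None,fx=2.35,fy=2.35,interpolation=cv2.INTER_CUBIC))
```

```text
(no output)
```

View pics/c12.png

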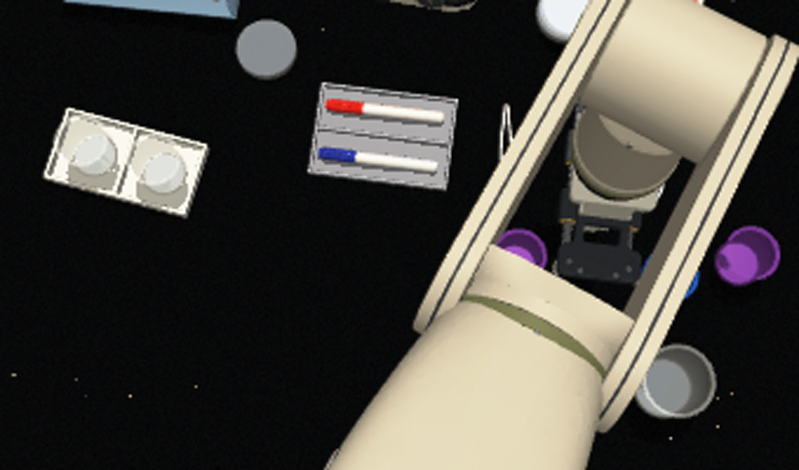

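Both pens lie in their lanes: red at (384,111), blue at (378,160). Both beakers stand in the caddy bays, and the large beaker at (675,380) hasn't moved. The wrist camera measured the tape within 3 mm of the dish centre, so I'm handing in.

```bash
python3 -c "
from plant import robot
print(robot.close_job())"
```

```text
the job is handed in; nothing more can be done
None
```

I handed the job in at about 33 s of the 120 s. On the last camera checks, one pen lay in each tray lane, one small beaker stood in each caddy bay, the tape was in the dish, and the large beaker hadn't moved; hand-in returned no verdict.

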